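# Make up the nuts of a bolt kit and shut the job box

## Task

The bolt kit in the green job box needs four hex nuts, and its nut bay already holds one or two: make them up to exactly four from the stock tray, and leave what is over in that tray. The round brass collars do not count as nuts: leave them in whichever bay or tray they are. Then shut the lid fully, easing it down without a slam, and do not disturb the spanner, cup brush or flap disc.

Things in the scene. Friction and masses are not known exactly. Their poses are not given: they have to be found in the camera images.
- nut1: zinc-grey steel M20 hexagon nut, lying flat: 30 mm across the flats, 34.6 mm across the corners, 16 mm high, 19 mm bore, about 64 g; origin at the centre of its underside, z up; its six flats face along its own +y and -y and every 60 degrees from there. All five nuts are alike; each starts either in the stock tray or in the box's nut bay
- nut2: zinc-grey steel M20 hexagon nut, lying flat: 30 mm across the flats, 34.6 mm across the corners, 16 mm high, 19 mm bore, about 64 g; origin at the centre of its underside, z up; its six flats face along its own +y and -y and every 60 degrees from there. All five nuts are alike; each starts either in the stock tray or in the box's nut bay
- nut3: zinc-grey steel M20 hexagon nut, lying flat: 30 mm across the flats, 34.6 mm across the corners, 16 mm high, 19 mm bore, about 64 g; origin at the centre of its underside, z up; its six flats face along its own +y and -y and every 60 degrees from there. All five nuts are alike; each starts either in the stock tray or in the box's nut bay
- nut4: zinc-grey steel M20 hexagon nut, lying flat: 30 mm across the flats, 34.6 mm across the corners, 16 mm high, 19 mm bore, about 64 g; origin at the centre of its underside, z up; its six flats face along its own +y and -y and every 60 degrees from there. All five nuts are alike; each starts either in the stock tray or in the box's nut bay
- nut5: zinc-grey steel M20 hexagon nut, lying flat: 30 mm across the flats, 34.6 mm across the corners, 16 mm high, 19 mm bore, about 64 g; origin at the centre of its underside, z up; its six flats face along its own +y and -y and every 60 degrees from there. All five nuts are alike; each starts either in the stock tray or in the box's nut bay
- collar1: brass-coloured round turned collar, not a nut: 33 mm outside, 20 mm bore, 14 mm high, origin at the centre of its underside; it starts in the stock tray or in the nut bay and stays there
- collar2: brass-coloured round turned collar, not a nut: 33 mm outside, 20 mm bore, 14 mm high, origin at the centre of its underside; it starts in the stock tray or in the nut bay and stays there
- stock_tray: blue steel stock tray, fixed to the bench: 176 mm (its x) by 250 mm (its y) outside, walls 3 mm thick and 20 mm high, floor 3 mm thick; origin at the centre of its underside. The nuts in it lie at least 25 mm apart
- box: green steel job box, fixed to the bench: 256 mm (its x) by 156 mm (its y) outside, 58 mm high, walls and floor 3 mm; origin at the centre of its underside. Its -x half is the nut bay; beyond a 50 mm high divider its +x part holds the kit's four bolts, which stay. The lid's hinge runs along its +y side
- nut_bay (a point): centre of the nut bay's floor, axes as the box's: the bay measures 130 mm along x and 150 mm along y inside, rim 55 mm above its floor. Whatever is already in the bay lies in the 60 mm next to the hinge side (+y)
- lid (a joint): angle of the box's lid, rad: 0 = shut, resting on the rim; starts at 1.7 to 1.9 (past upright, leaning away from the box); 2.0 = its stop. Friction stays hold it at any angle: about 3 N at the free edge moves it, and it does not drop by itself. A flat plate 264 mm long, 162.5 mm from hinge axis to free edge, 3 mm thick, with a 12 mm lip turned down round its rim
- lid_hinge (a point): middle of the lid's hinge axis (the axis runs along the box's x), axes as the box's; 58.5 mm above the bench
- lid_edge (a point): middle of the lid's free edge, on the lid's outer face; moves with the lid. When the lid is shut its z points up out of the outer face and its -y points from the hinge to the free edge
- spanner: steel spanner, 200 mm long, lying on the bench to the right of the stock tray; leave it
- cup_brush: red wire cup brush, 68 mm across and 58 mm high, standing on its bristles beyond the trays; leave it
- flap_disc: brown flap disc, 115 mm across and 13 mm thick, lying flat beyond the trays; leave it
Not all that is in view belongs to the job. What is shaped like the nut4 but turquoise is not meant. What is shaped like the nut3 but red is not meant.

How it is judged:
By the outcome, as a careful person would: the job done as asked, in the order asked, and still so for the second after the job is handed in, with the robot touching nothing.
It also fails if it takes over 72 s, if anything falls off the work surface, if the arm or the gripper's body presses on something with over 40 N, if the wrist force passes 120 N, or if a joint passes its speed limit or range.

## Robot

A 6-joint arm with a two-finger parallel gripper is mounted at the origin on the work surface. World frame = base frame: x ahead of the robot, y to its left, z up, the work surface at z = 0. Lengths are in m, angles in degrees, forces in N, time in s.
With the tool pointing down it reaches from about 0.35 to 0.875 m from the base axis. Payload 4.2 kg.
Tool frame: the origin (TCP) lies at the very end of the fingers, on their centre line; the grasp point (between the pads) lies 19 mm behind it; z points along the fingers, y is the direction in which the jaws open and shut (so a half turn about z gives the same grasp; the last joint's range is limited). The gripper opens to 87 mm and grips with 3 to 60 N. Pads are 19 mm wide; open, the fingers measure 117 mm over their backs; the gripper's body (75 mm by 190 mm) begins 51 mm behind the grasp point.
Start: joints at [87.009, 22.042, 0.453, 0, -68.411, -14.817], TCP at [0.191, 0.595, 0.223] pointing down, gripper open.
Joint ranges: [-179.83, 179.83], [-69.29, 118.12], [-61.27, 80.66], [-181.25, 117.63], [-171.15, -9.14], [-177.46, 177.46]. Speed limits (degrees/s): [159.86, 159.86, 180, 180, 180, 180].

## Interface

Orientations are given as a 3x3 rotation matrix whose columns are the frame's x, y, z axes.
In Python, from station import r, imaging gives the robot as it stands. The module is installed in compiled form; this text tells all that it offers.
- The arm moves only by the tool move_arm, never from a script. Its argument "motion" is one flat list of numbers, 7 for each row, row after row: the shift along the tool's x, y, z in units of 40 mm (1.0 is 40 mm), then the turn, a rotation vector about the tool's x, y, z in units of 5 degrees (1.0 is 5 degrees), then the gripper's target within -1 to 1 (shut at 1, half-way at 0, fully open at -1). In form: [dx, dy, dz, wx, wy, wz, gripper, dx, dy, dz, wx, wy, wz, gripper, ...]. A call has 1 to 20 rows; each row is the pose to reach, as a shift and turn from the pose measured when the call began, along the tool's axes at that moment; what a row does not reach only later rows make up. A row lasts 1/12 s, in which the tool goes at most 41.7 mm and 7.16 degrees, less where a joint would pass 70% of its speed; a pose out of reach is approached as far as the arm can. A call with a gripper value outside its range is refused whole. The fingers move at their own pace and stop on an object; the grip force is fixed at half the most. Time passes only in rows, so rows that repeat a pose let the fingers close. It gives the time, the measured TCP pose, the force and the opening at its end, in the units of the state.
- r.sense(): the state, without advancing time (a new reading comes with each control period).
- imaging.capture(name): name is "scene" or "side" or "wrist"; returns the picture (480x640x3 uint8, blue, green, red); there is no depth.
- imaging.camera_params(name): a dict with "intrinsics" (3x3 intrinsics, pixels), "world_from_camera" (4x4, takes a point from camera to world coordinates). Camera axes: x right, y down, z forward; pixel columns grow to the right and rows downward; lengths in m; the calibration is good to about 2 mm. A picture is of the moment at which its call begins: read the wrist's pose just before it. camera_params takes no time and is no camera call; for the wrist camera it gives the pose at the moment of the call.
- r.finish_job(): hands the job in, once; it reports no verdict.
The state is a dict: "time_s": time; "joints": joint angles; "joint_velocities": joint speeds; "effort": joint torques, N m; "tcp_pos": TCP position; "ee_rot": TCP orientation; "wrist_force": force on the tool from outside, world axes, zero at the start; "moment": the same for the moment, N m; "gripper_width": opening from 0.0 (shut) to 1.0 (fully open).
Only numpy, scipy, OpenCV 4.12 (cv2) and the standard library are available. Lean on these libraries where they do the work, as an engineer would, in place of code of your own. Each camera call takes 0.05 s, during which the arm holds its last target.

## Working session

There is one attempt and no reset: what is moved stays moved. The work goes in short steps, Python scripts to look and compute and a tool call to move; the robot and the scene stay as the last step left them, time stands still between calls to the robot, and variables do not carry over. Pictures are saved under pics/ and viewed, and the job is handed in when it is done.

Besides the shell and the picture viewer there is one more tool, called after "Request:" as name(argument=value, ...) on one line, values as JSON. move_arm: Moves the arm, as the interface text tells. Its arguments: {"type":"object","properties":{"motion":{"type":"array","items":{"type":"number"}}},"required":["motion"]}

```bash
mkdir -p pics; python3 - <<'E'
from station import r, imaging
import cv2
s=r.sense(); print(s)
for n in ["scene","side","wrist"]:
    p=imaging.camera_params(n); print(n,p)
    cv2.imwrite(f"pics/{n}0.png",imaging.capture(n))
E
```

```text
{'time_s': 0.0, 'joints': array([ 8.70093274e+01,  2.20884824e+01,  3.79666222e-01, -2.88119784e-02,
       -6.84129001e+01, -1.48153288e+01]), 'joint_velocities': array([ 0.06656301,  0.00030387, -0.05536488, -0.11022794,  0.03588652,
       -0.03939572]), 'effort': array([-2.21610194e-04, -3.90664530e+01,  1.87405103e+01,  4.21981126e+00,
        1.09599216e-02, -1.89407342e-04]), 'tcp_pos': array([0.19093251, 0.5944753 , 0.22148332]), 'ee_rot': array([[ 9.52040651e-01, -3.05971021e-01, -5.77787904e-04],
       [-3.05971552e-01, -9.52038346e-01, -2.09701400e-03],
       [ 9.15492738e-05,  2.17322924e-03, -9.99997634e-01]]), 'wrist_force': array([-0.22431784, -0.43263693,  0.16025057]), 'moment': array([0.01546516, 0.02856951, 0.04571095]), 'gripper_width': 1.0013830175252472}
scene {'intrinsics': array([[533.35364026,   0.        , 318.98818176],
       [  0.        , 533.35364026, 237.4182561 ],
       [  0.        ,   0.        ,   1.        ]]), 'world_from_camera': array([[-7.89046477e-01,  3.52617936e-01, -5.03056904e-01,
         1.14651135e+00],
       [ 6.14332543e-01,  4.5
[... 412 characters left out ...]
om_camera': array([[ 0.77100881, -0.32556779,  0.54731255,  0.03284069],
       [-0.63680935, -0.40008088,  0.65909722, -0.73958601],
       [ 0.00438846, -0.85670351, -0.5157905 ,  0.58244456],
       [ 0.        ,  0.        ,  0.        ,  1.        ]])}
wrist {'intrinsics': array([[381.10463577,   0.        , 324.70782054],
       [  0.        , 381.10463577, 237.70746738],
       [  0.        ,   0.        ,   1.        ]]), 'world_from_camera': array([[-0.30545442, -0.92267383, -0.23530958,  0.25499744],
       [-0.95220266,  0.29669951,  0.0726602 ,  0.57547968],
       [ 0.00277457,  0.24625679, -0.96920065,  0.38463167],
       [ 0.        ,  0.        ,  0.        ,  1.        ]])}
```

View pics/scene0.png

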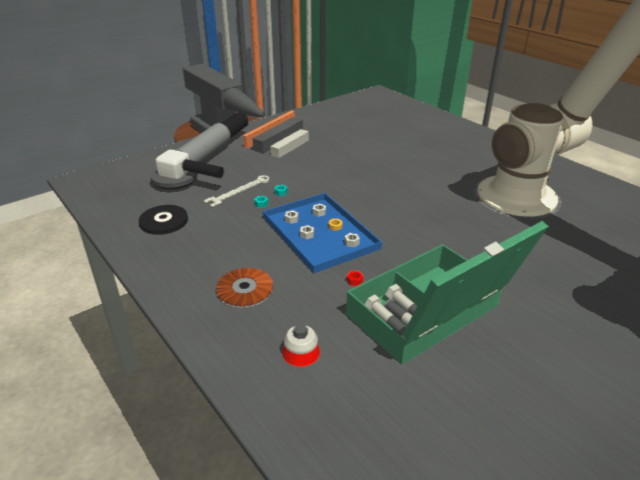

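View pics/side0.png

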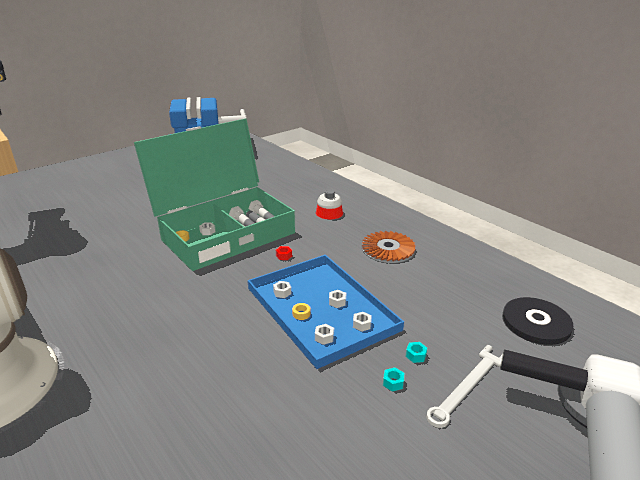

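View pics/wrist0.png

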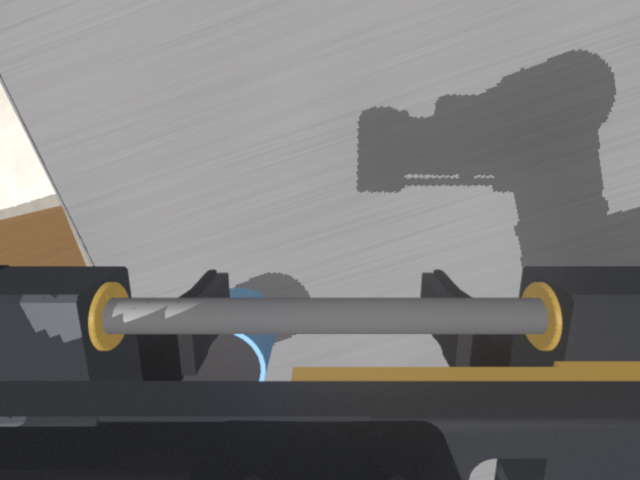

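Tray in the side view: steel nuts at (283,290), (338,299), (363,321) and (325,334), and a collar at (301,312). The bay holds a nut at (207,230) and a collar at (183,237). Lookalikes to avoid are the turquoise nuts (417,352) and (394,379), the red nut (284,253), the brass collars, and the bolt heads in the other bay. That makes one nut in the bay, so I need three more. I'll check this in close crops.

```bash
python3 - <<'E'
import cv2,numpy as np
a=cv2.imread('pics/side0.png'); b=cv2.imread('pics/scene0.png')
c1=cv2.resize(a[180:370,140:410],None,fx=2.9,fy=2.9,interpolation=cv2.INTER_CUBIC)
c2=cv2.resize(b[185:360,250:550],None,fx=2.6,fy=2.6,interpolation=cv2.INTER_CUBIC)
cv2.imwrite('pics/c1.png',c1);cv2.imwrite('pics/c2.png',c2)
E
```

```text
(no output)
```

View pics/c1.png

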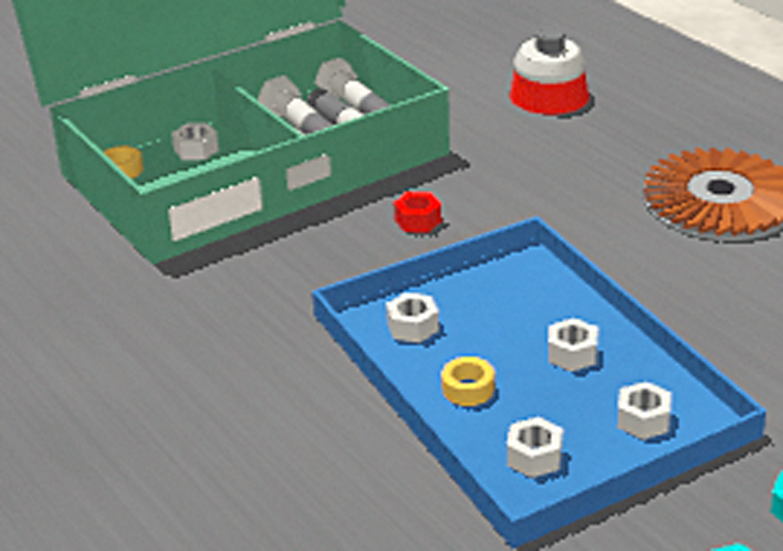

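View pics/c2.png

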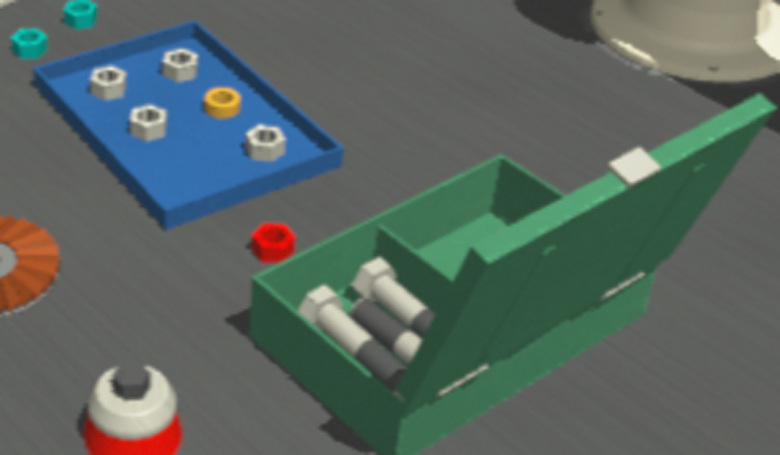

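```bash
cat > h.py <<'E'
import numpy as np, cv2
from station import r, imaging
def ray(n,u,v,P=None):
    P=P or imaging.camera_params(n); K=P['intrinsics'];T=P['world_from_camera']
    d=T[:3,:3]@np.linalg.solve(K,[u,v,1.]); return T[:3,3],d/np.linalg.norm(d)
def onz(n,u,v,z,P=None):
    o,d=ray(n,u,v,P); return o+d*(z-o[2])/d[2]
def tri(a,b):
    A=np.zeros((3,3));B=np.zeros(3)
    for o,d in (a,b):
        M=np.eye(3)-np.outer(d,d);A+=M;B+=M@o
    return np.linalg.solve(A,B)
def proj(n,X,P=None):
    P=P or imaging.camera_params(n);T=P['world_from_camera'];p=T[:3,:3].T@(np.asarray(X)-T[:3,3]);q=P['intrinsics']@p;return q[:2]/q[2]
E
python3 - <<'E'
from h import *
np.set_printoptions(precision=4,suppress=True)
im={n:cv2.imread(f'pics/{n}0.png') for n in('side','scene')}
cent={}
for n,box in(('side',(245,265,400,360)),('scene',(265,195,375,260))):
    x0,y0,x1,y1=box
    hsv=cv2.cvtColor(im[n],cv2.COLOR_BGR2HSV)
    # fill of tray: blue mask -> convex hull -> inside non-blue
    bl=cv2.inRange(hsv,(95,120,40),(125,255,255))
    k,lab,st,_=cv2.connectedComponentsWithStats(bl)
    sub=[i for i in range(1,k) if x0-25<=st[i,0]<x1 and y0-25<=st[i,1]<y1+20]
    i=max(sub,key=lambda i:st[i,4]);print(n,st[i])
    hull=cv2.convexHull(cv2.findContours((lab==i).astype(np.uint8),0,2)[0][0])
    ap=cv2.approxPolyDP(hull,3,True)[:,0];print('hull',ap.tolist())
    m=np.zeros(bl.shape,np.uint8);cv2.fillPoly(m,[hull],255)
    light=cv2.inRange(hsv,(0,0,110),(180,70,255))&m
    gold=cv2.inRange(hsv,(12,100,80),(35,255,255))&m
    for nm,mm in(('nut',light),('col',gold)):
        for c in cv2.findContours(cv2.morphologyEx(mm,cv2.MORPH_CLOSE,np.ones((5,5))),0,2)[0]:
            if cv2.contourArea(c)<40:continue
            h=cv2.convexHull(c);M=cv2.moments(h);u,v=M['m10']/M['m00'],M['m01']/M['m00']
            p=onz(n,u,v,.011 if nm=='nut' else .010);print(nm,round(u,1),round(v,1),p,cv2.contourArea(c));cent.setdefault((n,nm),[]).append((u,v,p))
for nm in('nut','col'):
  for u,v,p in cent['side',nm]:
    q=min(cent['scene',nm],key=lambda q:np.linalg.norm(q[2]-p))
    print(nm,tri(ray('side',u,v),ray('scene',q[0],q[1])))
f=lambda x,y:(140+x/2.9,180+y/2.9)
g=lambda x,y:(250+x/2.6,185+y/2.6)
for nm,q in dict(nearL=(145,192),right=(448,90),farL=(55,112),).items(): print('side',nm,onz('side',*f(*q),.058))
print('bot',onz('side',*f(165,272),0))
for nm,q in dict(a=(254,280),b=(502,156)).items(): print('scene',nm,onz('scene',*g(*q),.058))
print('scene far corner rim',onz('scene',*g(400,408),.058), onz('scene',*g(655,272),.058))
print('collar bay',onz('side',*f(124,160),.010),'nut bay',onz('side',*f(194,142),.011))
print('red',onz('side',284,253,.008))
E
```

```text
side [ 248  255  156  114 8260]
hull [[326, 255], [401, 319], [403, 326], [401, 331], [316, 368], [248, 288], [248, 280]]
nut 324.0 333.7 [ 0.4597 -0.2484  0.011 ] 303.0
nut 361.6 321.1 [ 0.531  -0.2647  0.011 ] 273.5
nut 337.0 298.4 [ 0.5409 -0.1899  0.011 ] 240.5
nut 281.6 288.9 [ 0.4795 -0.1022  0.011 ] 228.5
col 300.8 311.0 [ 0.4676 -0.1757  0.01  ] 220.5
scene [ 263  193  119   80 4431]
hull [[325, 193], [379, 239], [381, 245], [313, 272], [265, 219], [263, 211]]
nut 351.9 239.6 [ 0.482  -0.0965  0.011 ] 148.0
nut 306.6 231.6 [ 0.544  -0.1848  0.011 ] 144.5
nut 291.4 216.1 [ 0.5335 -0.2601  0.011 ] 124.5
nut 318.8 209.4 [ 0.4624 -0.2436  0.011 ] 118.0
col 335.0 224.0 [ 0.471  -0.1702  0.01  ] 108.0
nut [ 0.4609 -0.2464  0.009 ]
nut [ 0.5322 -0.2629  0.0092]
nut [ 0.5425 -0.1876  0.0089]
nut [ 0.4806 -0.0992  0.0088]
col [ 0.469  -0.1731  0.0077]
side nearL [0.387  0.0723 0.058 ]
side right [0.6363 0.061  0.058 ]
side farL [0.389  0.2166 0.058 ]
bot [0.387  0.0582 0.    ]
scene a [0.6441 0.0769 0.058 ]
scene b [0.3895 0.084  0.058 ]
scene far corner rim [0.6508 0.2285 0.058 ] [0.4112 0.2467 0.058 ]
collar bay [0.4291 0.199  0.01  ] nut bay [0.4835 0.1883 0.011 ]
red [0.5609 0.0005 0.008 ]
```

Request:
move_arm(motion=[0, 0, -2, 0, 0, 0, -1, 0, 0, -2.7, 0, 0, 0, -1, 1, 1.3, -2.7, 0, 0, -0.5, -1, 9.5, 12.5, -2.7, 0, 0, -3.6, -1, 9.5, 12.5, -2.7, 0, 0, -3.6, -1, 9.5, 12.5, -2.7, 0, 0, -3.6, -1, 9.5, 12.5, -2.7, 0, 0, -3.6, -1, 9.5, 12.5, -2.7, 0, 0, -3.6, -1, 9.5, 12.5, -2.7, 0, 0, -3.6, -1, 9.5, 12.5, -2.7, 0, 0, -3.6, -1, 9.5, 12.5, -2.7, 0, 0, -3.6, -1, 9.5, 12.5, -2.7, 0, 0, -3.6, -1, 9.5, 12.5, -2.7, 0, 0, -3.6, -1, 9.5, 12.5, -2.7, 0, 0, -3.6, -1, 9.5, 12.5, -2.7, 0, 0, -3.6, -1, 9.5, 12.5, -2.7, 0, 0, -3.6, -1, 9.5, 12.5, -2.7, 0, 0, -3.6, -1, 9.5, 12.5, -2.7, 0, 0, -3.6, -1, 9.5, 12.5, -2.7, 0, 0, -3.6, -1])

```text
time_s: 1.73
tcp_pos: [0.3999, 0.0002, 0.3302]
ee_rot: [[1.0, -0.003, -0.001], [-0.003, -1.0, -0.002], [-0.001, 0.002, -1.0]]
wrist_force: [-0.2, 0.1, 0.2]
gripper_width: 1.001
```

```bash
python3 - <<'E'
from h import *
np.set_printoptions(precision=4,suppress=True)
s=r.sense();print(s['time_s'],s['tcp_pos'],s['ee_rot'],s['joints'],s['wrist_force'])
P=imaging.camera_params('wrist');np.savez('P1.npz',**P)
cv2.imwrite('pics/w1.png',imaging.capture('wrist'))
E
```

```text
1.7333 [0.3999 0.0002 0.3302] [[ 1.     -0.0029 -0.0014]
 [-0.0029 -1.     -0.0019]
 [-0.0014  0.0019 -1.    ]] [ 23.6369  -4.6355 -16.5635   0.071  -78.1886  66.1834] [-0.1559  0.1018  0.1575]
```

View pics/w1.png

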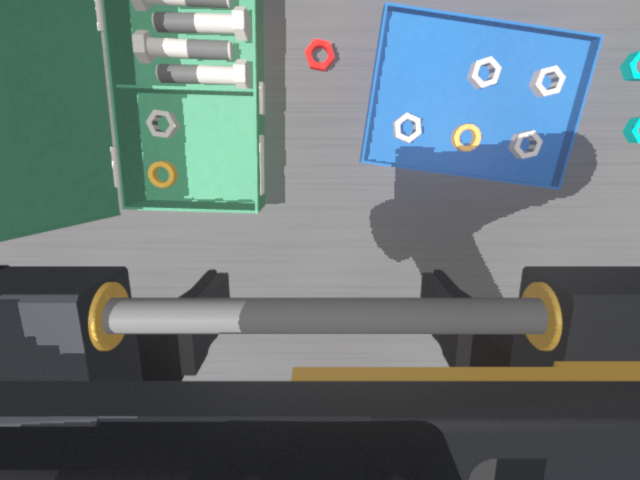

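The wrist view shows one nut (161,123) and one collar (162,175) in the bay. The tray has four nuts at (407,127), (484,72), (548,80) and (526,145), and a collar at (467,138). I need three nuts; next I'll measure their centres and orientation and the box outline.

```bash
python3 - <<'E'
from h import *
np.set_printoptions(precision=4,suppress=True)
P=dict(np.load('P1.npz'));im=cv2.imread('pics/w1.png');S=6
out=[]
for (u,v) in [(407,127),(484,72),(548,80),(526,145),(161,123)]:
    c=cv2.resize(im[v-24:v+24,u-24:u+24],None,fx=S,fy=S,interpolation=cv2.INTER_CUBIC)
    # metric top-face points
    hsv=cv2.cvtColor(c,cv2.COLOR_BGR2HSV)
    m=cv2.inRange(hsv,(0,0,150 if u>300 else 130),(180,70,255))
    m=cv2.morphologyEx(m,cv2.MORPH_CLOSE,np.ones((9,9)))
    k=max(cv2.findContours(m,0,2)[0],key=cv2.contourArea);h=cv2.convexHull(k)
    c2=c.copy();cv2.drawContours(c2,[h],-1,(0,0,255),1);out.append(c2)
    pts=h[:,0]/S+[u-24-.5+.5/S,v-24-.5+.5/S]
    W=np.array([onz(None,a,b,.019,P)[:2] for a,b in pts])
    M=cv2.moments((W*1e5).astype(np.float32));ctr=np.array([M['m10'],M['m01']])/M['m00']/1e5
    # densify and fit 6-fold edge direction
    D=np.concatenate([np.linspace(W[i],W[(i+1)%len(W)],20) for i in range(len(W))])
    E=np.roll(W,-1,0)-W; a=np.arctan2(E[:,1],E[:,0]);L=np.linalg.norm(E,axis=1)
    ang=np.degrees(np.angle((L*np.exp(6j*a)).sum())/6)
    rr=np.linalg.norm(D-ctr,axis=1)
    print((u,v),ctr,'edge ang mod60 %.1f coh %.2f'%(ang,abs((L*np.exp(6j*a)).sum())/L.sum()),'r',rr.min(),rr.max())
cv2.imwrite('pics/n1.png',np.hstack(out)[:, :])
cv2.imwrite('pics/n1.png',np.vstack([np.hstack(out[:2]+[out[4]][:0]),np.hstack(out[2:4])]))
cv2.imwrite('pics/b1.png',cv2.resize(im[0:225,80:300],None,fx=2.6,fy=2.6,interpolation=cv2.INTER_CUBIC))
E
```

```text
(407, 127) [ 0.4818 -0.0984] edge ang mod60 7.8 coh 0.78 r 0.015843313217237576 0.01856123887039613
(484, 72) [ 0.5427 -0.1844] edge ang mod60 -12.9 coh 0.80 r 0.015643707784546962 0.020389414680097622
(548, 80) [ 0.5332 -0.2586] edge ang mod60 -16.5 coh 0.81 r 0.015681716369438572 0.021476723348965214
(526, 145) [ 0.4622 -0.2424] edge ang mod60 -16.3 coh 0.67 r 0.01562347364500743 0.021088998310371965
(161, 123) [0.4869 0.1938] edge ang mod60 22.0 coh 0.81 r 0.01593270620870751 0.020800324689040917
```

View pics/n1.png

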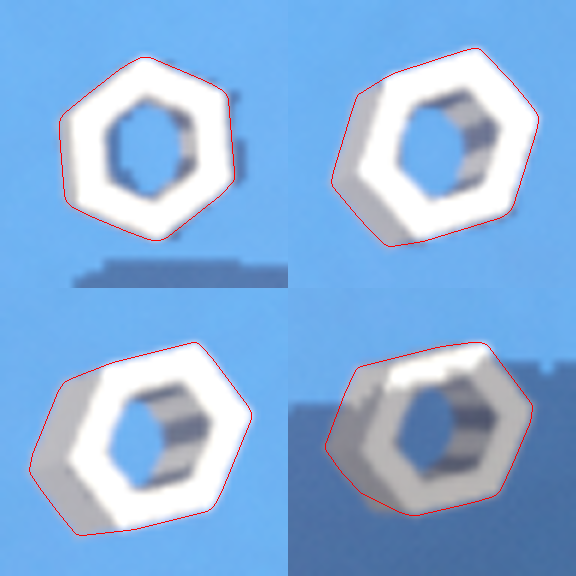

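View pics/b1.png

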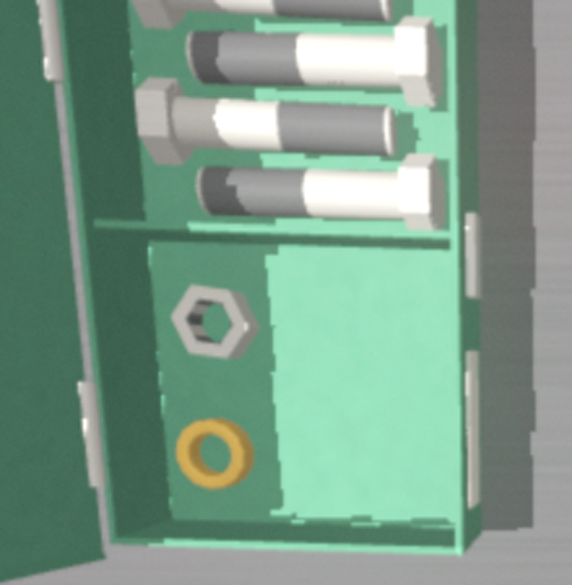

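```bash
python3 - <<'E'
from h import *
np.set_printoptions(precision=4,suppress=True)
P=dict(np.load('P1.npz'));S=6
H={'A':((407,127),(0,0),[(145,58),(226,94),(233,180),(157,240),(76,205),(70,118)]),
'B':((484,72),(288,0),[(383,82),(475,49),(538,118),(511,213),(418,240),(360,150)]),
'C':((548,80),(0,288),[(105,366),(197,343),(251,414),(213,509),(120,529),(70,452)]),
'D':((526,145),(288,288),[(395,365),(485,343),(532,408),(499,494),(413,515),(362,447)])}
for k,((u,v),o,pts) in H.items():
    W=np.array([onz(None,(a-o[0])/S+u-24.5,(b-o[1])/S+v-24.5,.019,P)[:2] for a,b in pts])
    c=W.mean(0);d=W-c;a=np.angle((np.exp(6j*np.arctan2(d[:,1],d[:,0]))).sum())/6
    print(k,c,'corner angs mod60 %.1f -> flat normals %.1f mod60'%(np.degrees(a),np.degrees(a)+30),np.linalg.norm(d,axis=1))
for nm,(a,b),z in [('nearL',(470,550),.058),('nearouter',(480,532),.058),('hingeL outer',(108,545),.058),('rim in near div',(452,245),.053),('near right img top',(465,0),.058),('div hinge',(95,224),.053),('div near top',(450,243),.053),
  ('floor near L',(455,525),.003),('floor far L',(170,520),.003)]:
    print(nm,onz(None,80+a/2.6,b/2.6,z,P))
for uv in [(385,5),(600,37),(559,187),(362,163)]: print('tray',onz(None,*uv,.020,P)[:2])
print('baynut',onz(None,80+215/2.6,322/2.6,.019,P),'collar',onz(None,80+214/2.6,453/2.6,.017,P))
E
```

```text
A [ 0.4819 -0.0991] corner angs mod60 7.8 -> flat normals 37.8 mod60 [0.0175 0.0178 0.0177 0.0176 0.018  0.0175]
B [ 0.5441 -0.1866] corner angs mod60 -14.2 -> flat normals 15.8 mod60 [0.0173 0.0169 0.0175 0.0187 0.0181 0.0168]
C [ 0.5343 -0.262 ] corner angs mod60 -17.3 -> flat normals 12.7 mod60 [0.0176 0.0173 0.0176 0.0182 0.0178 0.0172]
D [ 0.4623 -0.2459] corner angs mod60 -16.7 -> flat normals 13.3 mod60 [0.0174 0.0175 0.017  0.0176 0.0176 0.0172]
nearL [0.3875 0.0745 0.058 ]
nearouter [0.3955 0.0697 0.058 ]
hingeL outer [0.3902 0.2352 0.058 ]
rim in near div [0.5159 0.0772 0.053 ]
near right img top [0.6054 0.0669 0.058 ]
div hinge [0.5244 0.2251 0.053 ]
div near top [0.5167 0.078  0.053 ]
floor near L [0.39   0.0907 0.003 ]
floor far L [0.3929 0.2322 0.003 ]
tray [ 0.6124 -0.067 ]
tray [ 0.5797 -0.3115]
tray [ 0.4104 -0.2905]
tray [ 0.4402 -0.0453]
baynut [0.4866 0.1932 0.019 ] collar [0.427  0.2009 0.017 ]
```

Request:
move_arm(motion=[2.05, 2.47, 6.5, 0, 0, -1.6, -0.1, 2.05, 2.47, 6.5, 0, 0, -1.6, -0.1, 2.05, 2.47, 6.5, 0, 0, -1.6, -0.1, 2.05, 2.47, 6.5, 0, 0, -1.6, -0.1, 2.05, 2.47, 6.5, 0, 0, -1.6, -0.1, 2.05, 2.47, 6.5, 0, 0, -1.6, -0.1, 2.05, 2.47, 6.5, 0, 0, -1.6, -0.1, 2.05, 2.47, 6.5, 0, 0, -1.6, -0.1, 2.05, 2.47, 6.5, 0, 0, -1.6, -0.1, 2.05, 2.47, 7.0, 0, 0, -1.6, -0.1, 2.05, 2.47, 7.0, 0, 0, -1.6, -0.1])

```text
time_s: 2.7
tcp_pos: [0.4808, -0.096, 0.0505]
ee_rot: [[0.99, 0.141, -0.002], [0.141, -0.99, -0.001], [-0.002, 0.001, -1.0]]
wrist_force: [-0.7, 0.2, 0.1]
gripper_width: 0.549
```

```bash
python3 - <<'E'
from h import *
s=r.sense();print(s['time_s'],s['tcp_pos'],s['gripper_width'])
im=imaging.capture('side');cv2.imwrite('pics/s2.png',cv2.resize(im[200:380,200:420],None,fx=3,fy=3))
E
```

```text
2.7 [ 0.48075198 -0.09601297  0.05045544] 0.548879923871323
```

View pics/s2.png

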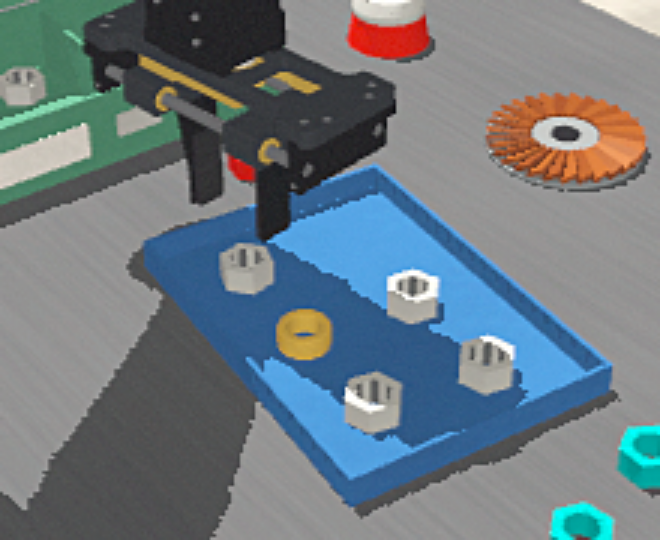

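Request:
move_arm(motion=[0, 0.07, 0.3, 0, 0, 0, -0.1, 0, 0.07, 0.7, 0, 0, 0, -0.1, 0, 0.07, 1.0, 0, 0, 0, -0.1, 0, 0.07, 1.13, 0, 0, 0, -0.1, 0, 0.07, 1.13, 0, 0, 0, -0.1, 0, 0.07, 1.13, 0, 0, 0, 1, 0, 0.07, 1.13, 0, 0, 0, 1, 0, 0.07, 1.13, 0, 0, 0, 1, 0, 0.07, 1.13, 0, 0, 0, 1, 0, 0.07, 1.13, 0, 0, 0, 1, 0, 0.07, 1.13, 0, 0, 0, 1])

```text
time_s: 3.67
tcp_pos: [0.4823, -0.0989, 0.0073]
ee_rot: [[0.99, 0.142, 0.001], [0.142, -0.99, -0.001], [0.001, 0.001, -1.0]]
wrist_force: [-0.9, 1.7, 6.5]
gripper_width: 0.341
```

Request:
move_arm(motion=[0, 0, -0.5, 0, 0, 0, 1, 0, 0, -1.5, 0, 0, 0, 1, 0, 0, -2.3, 0, 0, 0, 1, -0.83, -5.52, -2.3, 0, 0, 2, 1, -0.83, -5.52, -2.3, 0, 0, 2, 1, -0.83, -5.52, -2.3, 0, 0, 2, 1, -0.83, -5.52, -2.3, 0, 0, 2, 1, -0.83, -5.52, -2.3, 0, 0, 2, 1, -0.83, -5.52, -2.3, 0, 0, 2, 1, -0.83, -5.52, -2.3, 0, 0, 2, 1, -0.83, -5.52, -2.3, 0, 0, 2, 1, -0.83, -5.52, -2.3, 0, 0, 2, 1])

```text
time_s: 4.67
tcp_pos: [0.4178, 0.1147, 0.0988]
ee_rot: [[0.999, -0.032, 0.001], [-0.032, -0.999, -0.002], [0.001, 0.002, -1.0]]
wrist_force: [-0.1, 0.1, -0.8]
gripper_width: 0.34
```

```bash
python3 - <<'E'
from h import *
s=r.sense();print(s['time_s'],s['tcp_pos'],s['gripper_width'],s['wrist_force'])
im=imaging.capture('side');cv2.imwrite('pics/s3.png',cv2.resize(im[100:360,100:420],None,fx=2.4,fy=2.3))
E
```

```text
4.6667 [0.41775961 0.11472069 0.09879169] 0.3401223977824285 [-0.09946086  0.08333285 -0.77371602]
```

View pics/s3.png

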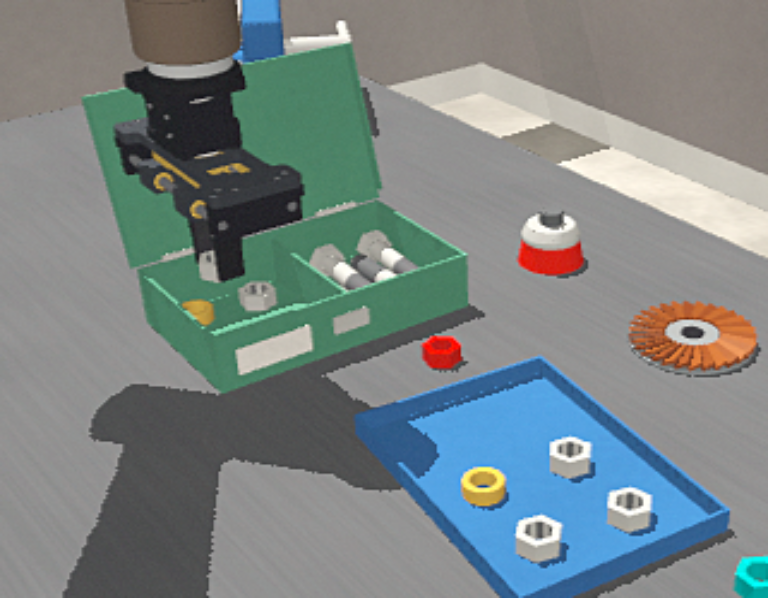

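Request:
move_arm(motion=[0, -0.13, 0.6, 0, 0, 0, 1, 0, -0.13, 1.2, 0, 0, 0, 1, 0, -0.13, 1.8, 0, 0, 0, 1, 0, -0.13, 2.1, 0, 0, 0, 1, 0, -0.13, 2.24, 0, 0, 0, 1, 0, -0.13, 2.24, 0, 0, 0, 1, 0, -0.13, 2.24, 0, 0, 0, 0.2, 0, -0.13, 2.24, 0, 0, 0, 0.2, 0, -0.13, 2.24, 0, 0, 0, 0.2, 0, -0.13, 2.24, 0, 0, 0, 0.2])

```text
time_s: 5.55
tcp_pos: [0.4186, 0.1196, 0.0098]
ee_rot: [[0.999, -0.034, 0.002], [-0.034, -0.999, -0.001], [0.002, 0.001, -1.0]]
wrist_force: [-0.2, 0.2, 0.4]
gripper_width: 0.395
```

Request:
move_arm(motion=[0, 0, -0.5, 0, 0, 0, 0.2, 0, 0, -1.5, 0, 0, 0, 0.2, 0, 0, -2.5, 0, 0, 0, 0.2, 3.37, 7.55, -2.5, 0, 0, 2.45, -0.1, 3.37, 7.55, -2.5, 0, 0, 2.45, -0.1, 3.37, 7.55, -2.5, 0, 0, 2.45, -0.1, 3.37, 7.55, -2.5, 0, 0, 2.45, -0.1, 3.37, 7.55, -2.5, 0, 0, 2.45, -0.1, 3.37, 7.55, -2.5, 0, 0, 2.45, -0.1, 3.37, 7.55, -2.5, 0, 0, 2.45, -0.1, 3.37, 7.55, -2.5, 0, 0, 2.45, -0.1, 3.37, 7.55, -2.5, 0, 0, 2.45, -0.1, 3.37, 7.55, -1.8, 0, 0, 2.45, -0.1, 3.37, 7.55, -1.0, 0, 0, 2.45, -0.1, 3.37, 7.55, -1.0, 0, 0, 2.45, -0.1, 3.37, 7.55, -1.0, 0, 0, 2.45, -0.1])

```text
time_s: 6.88
tcp_pos: [0.5419, -0.1866, 0.0494]
ee_rot: [[0.97, -0.245, -0.002], [-0.245, -0.97, -0.001], [-0.002, 0.001, -1.0]]
wrist_force: [-0.3, -0.1, 1.3]
gripper_width: 0.551
```

```bash
python3 - <<'E'
from h import *
s=r.sense();print(s['time_s'],s['tcp_pos'],s['gripper_width'],s['wrist_force'])
im=imaging.capture('side');cv2.imwrite('pics/s4.png',cv2.resize(im[150:360,140:420],None,fx=2.7,fy=2.7))
E
```

```text
6.8833 [ 0.54185769 -0.18661366  0.04936052] 0.5511381223267597 [-0.27035005 -0.07246438  1.26143458]
```

View pics/s4.png

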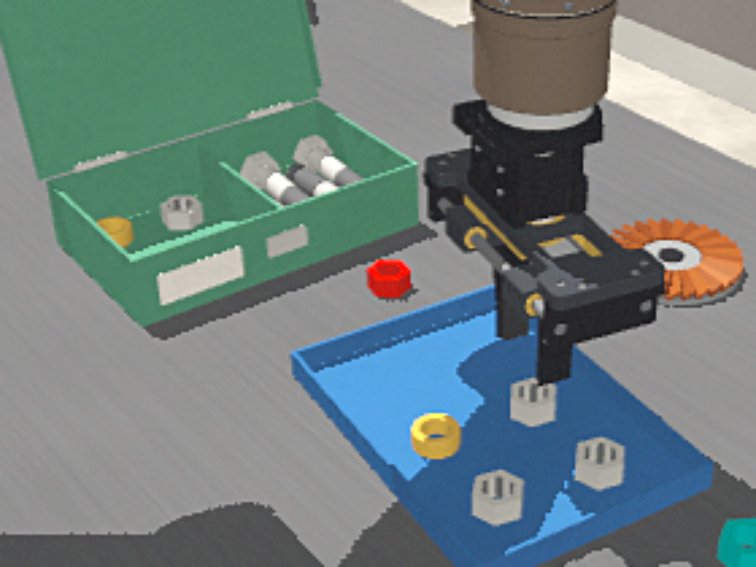

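Request:
move_arm(motion=[0.03, 0, 0.3, 0, 0, 0, -0.1, 0.03, 0, 0.7, 0, 0, 0, -0.1, 0.03, 0, 1.0, 0, 0, 0, -0.1, 0.03, 0, 1.1, 0, 0, 0, -0.1, 0.03, 0, 1.1, 0, 0, 0, -0.1, 0.03, 0, 1.1, 0, 0, 0, 1, 0.03, 0, 1.1, 0, 0, 0, 1, 0.03, 0, 1.1, 0, 0, 0, 1, 0.03, 0, 1.1, 0, 0, 0, 1, 0.03, 0, 1.1, 0, 0, 0, 1, 0.03, 0, 1.1, 0, 0, 0, 1])

```text
time_s: 7.85
tcp_pos: [0.5454, -0.1872, 0.0079]
ee_rot: [[0.97, -0.244, 0.004], [-0.244, -0.97, -0.002], [0.004, 0.001, -1.0]]
wrist_force: [-0.5, 0.3, 4.9]
gripper_width: 0.344
```

Request:
move_arm(motion=[0, 0, -0.5, 0, 0, 0, 1, 0, 0, -1.5, 0, 0, 0, 1, 0, 0, -2.3, 0, 0, 0, 1, -3.99, -6.91, -2.3, 0, 0, -2.4, 1, -3.99, -6.91, -2.3, 0, 0, -2.4, 1, -3.99, -6.91, -2.3, 0, 0, -2.4, 1, -3.99, -6.91, -2.3, 0, 0, -2.4, 1, -3.99, -6.91, -2.3, 0, 0, -2.4, 1, -3.99, -6.91, -2.3, 0, 0, -2.4, 1, -3.99, -6.91, -2.3, 0, 0, -2.4, 1, -3.99, -6.91, -2.3, 0, 0, -2.4, 1, -3.99, -6.91, -2.3, 0, 0, -2.4, 1, -3.99, -6.91, -2.3, 0, 0, -2.4, 1, -3.99, -6.91, -2.3, 0, 0, -2.4, 1])

```text
time_s: 9.02
tcp_pos: [0.4573, 0.1198, 0.0989]
ee_rot: [[0.999, -0.036, 0.003], [-0.036, -0.999, -0.002], [0.003, 0.002, -1.0]]
wrist_force: [0.7, -0.9, -0.7]
gripper_width: 0.344
```

```bash
python3 - <<'E'
from h import *
s=r.sense();print(s['time_s'],s['tcp_pos'],s['gripper_width'],s['wrist_force'])
im=imaging.capture('wrist');cv2.imwrite('pics/w5.png',im)
im=imaging.capture('side');cv2.imwrite('pics/s5.png',cv2.resize(im[100:360,100:420],None,fx=2.4,fy=2.3))
E
```

```text
9.0167 [0.4572622  0.11977638 0.09893006] 0.3444486033926037 [ 0.68048771 -0.86001119 -0.72902776]
```

View pics/s5.png

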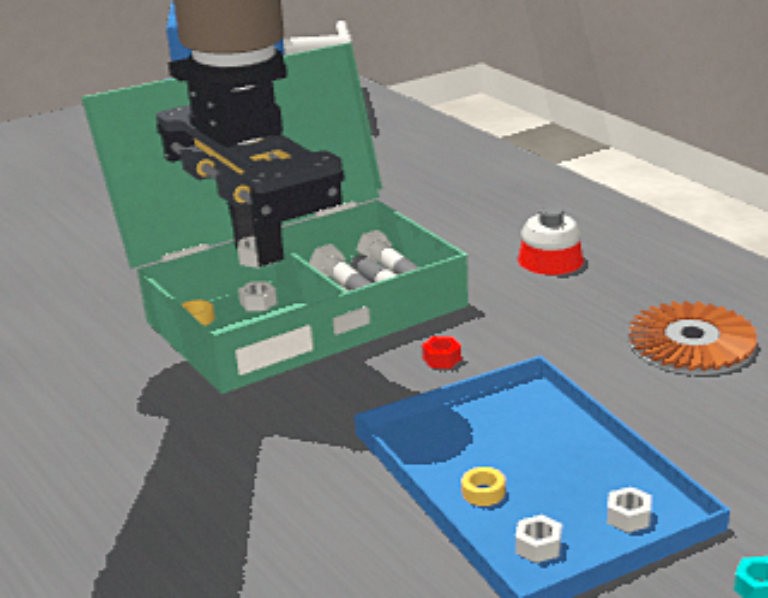

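View pics/w5.png

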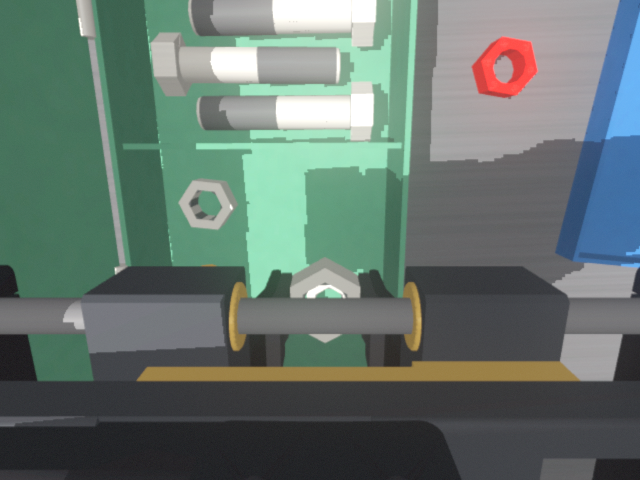

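Request:
move_arm(motion=[0.02, 0, 0.6, 0, 0, 0, 1, 0.02, 0, 1.2, 0, 0, 0, 1, 0.02, 0, 1.8, 0, 0, 0, 1, 0.02, 0, 2.1, 0, 0, 0, 1, 0.02, 0, 2.25, 0, 0, 0, 1, 0.02, 0, 2.25, 0, 0, 0, 1, 0.02, 0, 2.25, 0, 0, 0, 0.2, 0.02, 0, 2.25, 0, 0, 0, 0.2, 0.02, 0, 2.25, 0, 0, 0, 0.2, 0.02, 0, 2.25, 0, 0, 0, 0.2])

```text
time_s: 9.95
tcp_pos: [0.4591, 0.1188, 0.0094]
ee_rot: [[0.999, -0.039, 0.004], [-0.039, -0.999, -0.001], [0.004, 0.001, -1.0]]
wrist_force: [-0.3, -0.4, 0.0]
gripper_width: 0.4
```

Request:
move_arm(motion=[0, 0, -0.5, 0, 0, 0, 0.2, 0, 0, -1.5, 0, 0, 0, 0.2, 0, 0, -2.5, 0, 0, 0, 0.2, 0.42, 9.11, -2.5, 0, 0, 2.9, -0.1, 0.42, 9.11, -2.5, 0, 0, 2.9, -0.1, 0.42, 9.11, -2.5, 0, 0, 2.9, -0.1, 0.42, 9.11, -2.5, 0, 0, 2.9, -0.1, 0.42, 9.11, -2.5, 0, 0, 2.9, -0.1, 0.42, 9.11, -2.5, 0, 0, 2.9, -0.1, 0.42, 9.11, -2.5, 0, 0, 2.9, -0.1, 0.42, 9.11, -2.5, 0, 0, 2.9, -0.1, 0.42, 9.11, -2.5, 0, 0, 2.9, -0.1, 0.42, 9.11, -2.5, 0, 0, 2.9, -0.1, 0.42, 9.11, -1.8, 0, 0, 2.9, -0.1, 0.42, 9.11, -1.0, 0, 0, 2.9, -0.1, 0.42, 9.11, -1.0, 0, 0, 2.9, -0.1, 0.42, 9.11, -1.0, 0, 0, 2.9, -0.1])

```text
time_s: 11.37
tcp_pos: [0.4605, -0.2455, 0.049]
ee_rot: [[0.958, -0.287, 0.0], [-0.287, -0.958, -0.001], [0.001, 0.001, -1.0]]
wrist_force: [0.9, 0.0, -1.1]
gripper_width: 0.552
```

```bash
python3 - <<'E'
from h import *
s=r.sense();print(s['time_s'],s['tcp_pos'],s['gripper_width'],s['wrist_force'])
im=imaging.capture('side');cv2.imwrite('pics/s6.png',cv2.resize(im[150:380,140:420],None,fx=2.6,fy=2.6))
E
```

```text
11.3667 [ 0.4604742  -0.24553496  0.04904901] 0.5519461942339233 [ 0.90712748  0.02260275 -1.08254631]
```

View pics/s6.png

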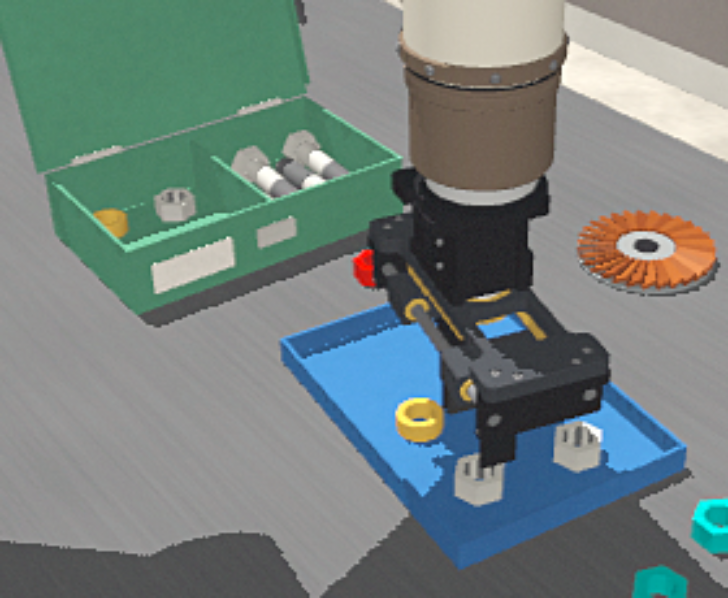

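Request:
move_arm(motion=[0.02, 0, 0.3, 0, 0, 0, -0.1, 0.02, 0, 0.7, 0, 0, 0, -0.1, 0.02, 0, 1.0, 0, 0, 0, -0.1, 0.02, 0, 1.09, 0, 0, 0, -0.1, 0.02, 0, 1.09, 0, 0, 0, -0.1, 0.02, 0, 1.09, 0, 0, 0, 1, 0.02, 0, 1.09, 0, 0, 0, 1, 0.02, 0, 1.09, 0, 0, 0, 1, 0.02, 0, 1.09, 0, 0, 0, 1, 0.02, 0, 1.09, 0, 0, 0, 1, 0.02, 0, 1.09, 0, 0, 0, 1])

```text
time_s: 12.33
tcp_pos: [0.4636, -0.2462, 0.0078]
ee_rot: [[0.958, -0.286, 0.005], [-0.286, -0.958, -0.002], [0.006, 0.0, -1.0]]
wrist_force: [-0.6, 1.3, 5.7]
gripper_width: 0.337
```

Request:
move_arm(motion=[0, 0, -0.5, 0, 0, 0, 1, 0, 0, -1.5, 0, 0, 0, 1, 0, 0, -2.3, 0, 0, 0, 1, -1.78, -8.97, -2.3, 0, 0, -2.9, 1, -1.78, -8.97, -2.3, 0, 0, -2.9, 1, -1.78, -8.97, -2.3, 0, 0, -2.9, 1, -1.78, -8.97, -2.3, 0, 0, -2.9, 1, -1.78, -8.97, -2.3, 0, 0, -2.9, 1, -1.78, -8.97, -2.3, 0, 0, -2.9, 1, -1.78, -8.97, -2.3, 0, 0, -2.9, 1, -1.78, -8.97, -2.3, 0, 0, -2.9, 1, -1.78, -8.97, -2.3, 0, 0, -2.9, 1, -1.78, -8.97, -2.3, 0, 0, -2.9, 1, -1.78, -8.97, -2.3, 0, 0, -2.9, 1, -1.78, -8.97, -2.3, 0, 0, -2.9, 1])

```text
time_s: 13.58
tcp_pos: [0.4968, 0.1178, 0.0987]
ee_rot: [[0.999, -0.037, 0.004], [-0.037, -0.999, -0.003], [0.004, 0.003, -1.0]]
wrist_force: [0.2, -0.4, -0.4]
gripper_width: 0.338
```

```bash
python3 - <<'E'
from h import *
s=r.sense();print(s['time_s'],s['tcp_pos'],s['gripper_width'],s['wrist_force'])
im=imaging.capture('wrist');cv2.imwrite('pics/w7.png',im)
E
```

```text
13.5833 [0.49678836 0.11784777 0.09869852] 0.33807608192987637 [ 0.22725309 -0.35034707 -0.36731925]
```

View pics/w7.png

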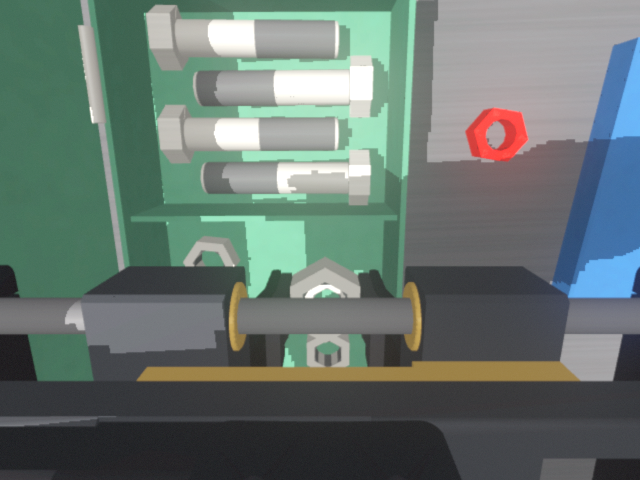

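Request:
move_arm(motion=[0.03, 0, 0.6, 0, 0, 0, 1, 0.03, 0, 1.2, 0, 0, 0, 1, 0.03, 0, 1.8, 0, 0, 0, 1, 0.03, 0, 2.1, 0, 0, 0, 1, 0.03, 0, 2.25, 0, 0, 0, 1, 0.03, 0, 2.25, 0, 0, 0, 1, 0.03, 0, 2.25, 0, 0, 0, 0.2, 0.03, 0, 2.25, 0, 0, 0, 0.2, 0.03, 0, 2.25, 0, 0, 0, 0.2, 0.03, 0, 2.25, 0, 0, 0, 0.2])

```text
time_s: 14.47
tcp_pos: [0.4988, 0.1169, 0.0093]
ee_rot: [[0.999, -0.039, 0.005], [-0.038, -0.999, -0.002], [0.005, 0.002, -1.0]]
wrist_force: [-0.4, -0.1, -0.4]
gripper_width: 0.395
```

Request:
move_arm(motion=[0, 0, -0.5, 0, 0, 0, 0.2, 0, 0, -1.5, 0, 0, 0, 0.2, 0, 0, -2.5, 0, 0, 0, 0.2, -2.35, 3, -8, 0, 0, 0, 0.2, -2.35, 3, -8, 0, 0, 0, 1, -2.35, 3, -8, 0, 0, 0, 1, -2.35, 3, -8, 0, 0, 0, 1, -2.35, 3, -8, 0, 0, 0, 1, -2.35, 3, -8, 0, 0, 0, 1, -2.35, 3, -8, 0, 0, 0, 1, -2.35, 3, -8, 0, 0, 0, 1, -2.35, 3, -8, 0, 0, 0, 1])

```text
time_s: 15.47
tcp_pos: [0.3983, 0.0011, 0.33]
ee_rot: [[0.999, -0.039, 0.008], [-0.039, -0.999, -0.0], [0.008, -0.0, -1.0]]
wrist_force: [0.3, 0.4, -1.4]
gripper_width: 0.009
```

```bash
python3 - <<'E'
from h import *
s=r.sense();print(s['time_s'],s['tcp_pos'],s['gripper_width'],s['wrist_force'])
P=imaging.camera_params('wrist');np.savez('P8.npz',**P)
cv2.imwrite('pics/w8.png',imaging.capture('wrist'))
cv2.imwrite('pics/sc8.png',imaging.capture('scene'));im=imaging.capture('side');cv2.imwrite('pics/si8.png',im)
E
python3 -c "
import cv2
a=cv2.imread('pics/sc8.png')[190:370,330:570];cv2.imwrite('pics/sc8c.png',cv2.resize(a,None,fx=3.2,fy=3.2,interpolation=2))
a=cv2.imread('pics/si8.png')[100:280,120:310];cv2.imwrite('pics/si8c.png',cv2.resize(a,None,fx=3.2,fy=3.2,interpolation=2))"
```

```text
15.4667 [0.39826367 0.00110911 0.32995993] 0.009043037519873497 [ 0.26778535  0.38203169 -1.36709967]
```

View pics/w8.png

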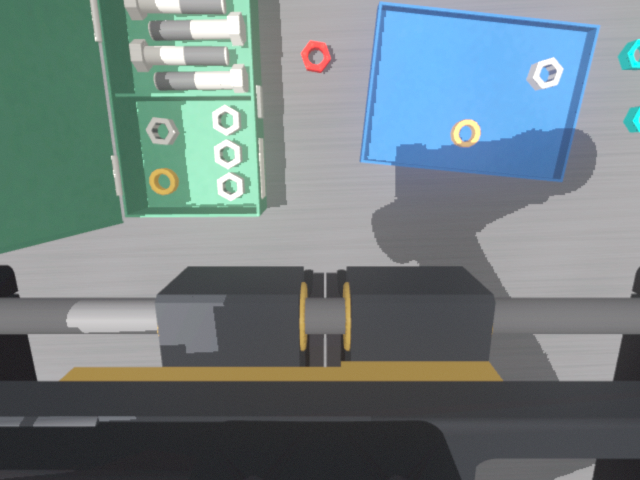

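View pics/sc8c.png

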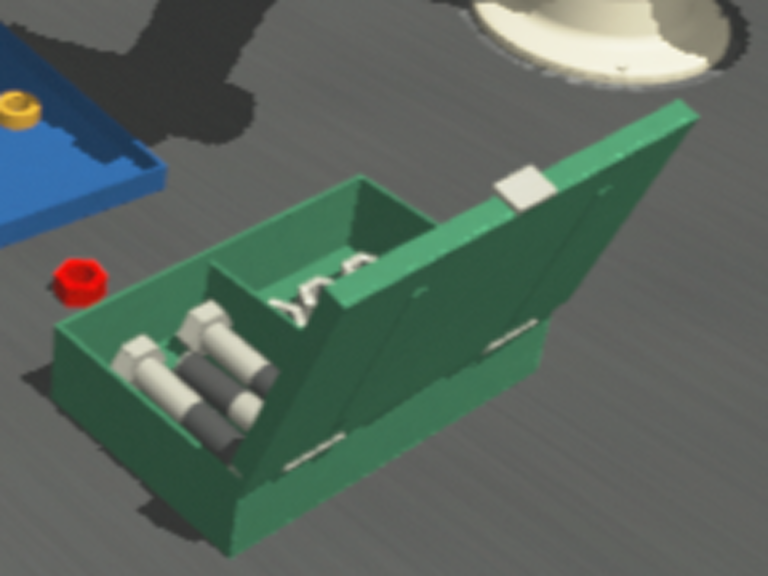

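View pics/si8c.png

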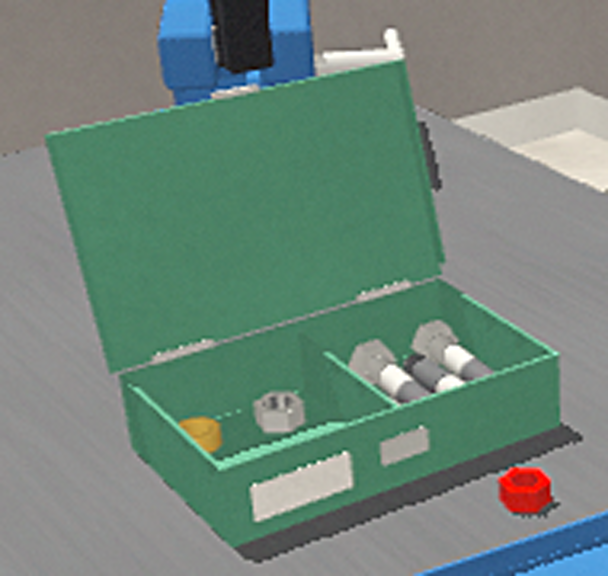

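Check: the bay now holds four nuts, at (161,131), (226,119), (227,153) and (230,186), plus its collar. The tray holds one nut (545,74) and its collar (466,133). Now the lid geometry.

```bash
python3 - <<'E'
from h import *
np.set_printoptions(precision=4,suppress=True)
sc=lambda x,y:(330+x/3.2-.3,190+y/3.2-.3); si=lambda x,y:(120+x/3.2-.3,100+y/3.2-.3)
for nm,a,b in [('+x top',(332,290),(402,60)),('-x top',(683,100),(48,133)),]:
    X=tri(ray('scene',*sc(*a)),ray('side',*si(*b)));print(nm,X,proj('scene',X)-sc(*a),proj('side',X)-si(*b))
for nm,a in [('hinge side +x box rim corner',(245,480)),('-x',(548,318))]:print(nm,onz('scene',*sc(*a),.058))
for nm,a in [('rim far-left lid bottom',(110,372)),('rim far right',(440,280)),('nearL',(222,468)),('nearR',(557,353))]:print(nm,onz('side',*si(*a),.058))
P=dict(np.load('P8.npz'))
for nm,a in [('near corner',(262,214)),('hinge corner',(124,219))]:print('wrist',nm,onz(None,*a,.058,P))
E
```

```text
+x top [0.6503 0.2656 0.2142] [-0.9982  0.2524] [-0.6103 -0.1949]
-x top [0.3877 0.2743 0.2158] [-0.3     0.1795] [-0.2409 -0.1592]
hinge side +x box rim corner [0.644  0.2274 0.058 ]
-x [0.4114 0.2446 0.058 ]
rim far-left lid bottom [0.386  0.2347 0.058 ]
rim far right [0.6419 0.2163 0.058 ]
nearL [0.386  0.0743 0.058 ]
nearR [0.638  0.0659 0.058 ]
wrist near corner [0.3882 0.075  0.058 ]
wrist hinge corner [0.3885 0.2358 0.058 ]
```

Request:
move_arm(motion=[3.6, -8.5, 0, 0, 0, 0, 1, 3.6, -8.5, 0, 0, 0, 0, 1, 3.6, -8.5, 0, 0, 0, 0, 1, 3.6, -8.5, 0, 0, 0, 0, 1, 3.6, -8.5, 0, 0, 0, 0, 1, 3.6, -8.5, 0, 0, 0, 0, 1, 3.6, -8.5, 0, 0, 0, 0, 1, 3.6, -8.5, 0, 0, 0, 0, 1, 3.6, -8.5, 0, 0, 0, 0, 1, 3.6, -8.5, 0, 0, 0, 0, 1, 3.6, -8.5, 0, 0, 0, 0, 1, 3.6, -8.5, 1.2, 0, 0, 0, 1, 3.6, -8.5, 2.4, 0, 0, 0, 1, 3.6, -8.5, 3.4, 0, 0, 0, 1, 3.6, -8.5, 3.4, 0, 0, 0, 1, 3.6, -8.5, 3.4, 0, 0, 0, 1])

```text
time_s: 16.95
tcp_pos: [0.5533, 0.3329, 0.1869]
ee_rot: [[0.999, -0.039, -0.005], [-0.039, -0.999, -0.009], [-0.004, 0.01, -1.0]]
wrist_force: [0.1, -0.2, 0.0]
gripper_width: 0.003
```

```bash
python3 - <<'E'
from h import *
s=r.sense();print(s['time_s'],s['tcp_pos'],s['ee_rot'],s['wrist_force'])
a=imaging.capture('scene')[130:370,300:590];cv2.imwrite('pics/sc9.png',cv2.resize(a,None,fx=2.4,fy=2.4))
E
```

```text
16.95 [0.55333799 0.33293641 0.18690419] [[ 0.99923355 -0.03885617 -0.00474538]
 [-0.03889935 -0.99919916 -0.00937414]
 [-0.00437734  0.00955155 -0.9999448 ]] [ 0.07951049 -0.17935956  0.018106  ]
```

View pics/sc9.png

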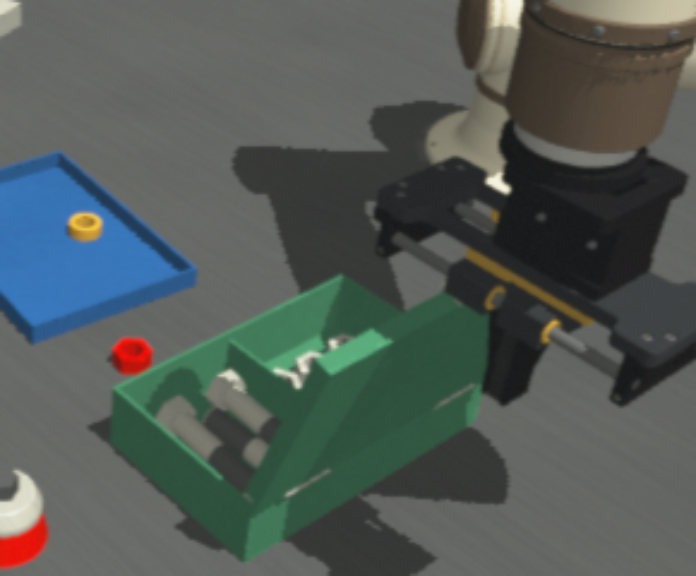

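Request:
move_arm(motion=[0, 0.2, -0.1, 0, 0, 0, 1, 0, 0.4, -0.2, 0, 0, 0, 1, 0, 0.6, -0.27, 0, 0, 0, 1, 0, 0.75, -0.27, 0, 0, 0, 1, 0, 0.84, -0.27, 0, 0, 0, 1, 0, 0.93, -0.27, 0, 0, 0, 1, 0, 1.02, -0.27, 0, 0, 0, 1, 0, 1.11, -0.27, 0, 0, 0, 1, 0, 1.2, -0.27, 0, 0, 0, 1, 0, 1.29, -0.27, 0, 0, 0, 1, 0, 1.38, -0.27, 0, 0, 0, 1, 0, 1.47, -0.27, 0, 0, 0, 1, 0, 1.56, -0.27, 0, 0, 0, 1, 0, 1.65, -0.27, 0, 0, 0, 1, 0, 1.74, -0.27, 0, 0, 0, 1, 0, 1.83, -0.27, 0, 0, 0, 1, 0, 1.92, -0.27, 0, 0, 0, 1, 0, 2.01, -0.27, 0, 0, 0, 1, 0, 2.1, -0.27, 0, 0, 0, 1, 0, 2.18, -0.27, 0, 0, 0, 1])

```text
time_s: 18.67
tcp_pos: [0.5519, 0.2467, 0.2018]
ee_rot: [[0.999, -0.038, 0.001], [-0.038, -0.999, -0.006], [0.001, 0.006, -1.0]]
wrist_force: [0.2, 3.1, 2.2]
gripper_width: 0.004
```

```bash
python3 - <<'E'
from h import *
s=r.sense();print(s['time_s'],s['tcp_pos'],s['ee_rot'],s['wrist_force'])
a=imaging.capture('scene')[130:370,300:590];cv2.imwrite('pics/sc10.png',cv2.resize(a,None,fx=2.4,fy=2.4))
E
```

```text
18.6667 [0.55185207 0.2466965  0.2017666 ] [[ 9.99263242e-01 -3.83704429e-02  8.25550263e-04]
 [-3.83650889e-02 -9.99247304e-01 -5.73978163e-03]
 [ 1.04516684e-03  5.70388049e-03 -9.99983187e-01]] [0.21170109 3.06821889 2.19906768]
```

View pics/sc10.png

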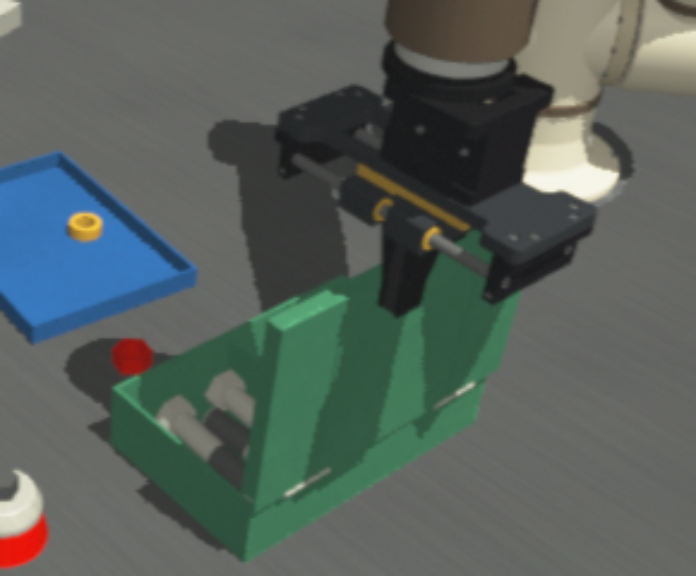

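Request:
move_arm(motion=[0, 0.12, 0, 0, 0, 0, 1, 0, 0.25, 0.01, 0, 0, 0, 1, 0, 0.37, 0.02, 0, 0, 0, 1, 0, 0.5, 0.03, 0, 0, 0, 1, 0, 0.62, 0.05, 0, 0, 0, 1, 0, 0.74, 0.07, 0, 0, 0, 1, 0, 0.86, 0.1, 0, 0, 0, 1, 0, 0.98, 0.13, 0, 0, 0, 1, 0, 1.1, 0.16, 0, 0, 0, 1, 0, 1.22, 0.2, 0, 0, 0, 1, 0, 1.34, 0.24, 0, 0, 0, 1, 0, 1.45, 0.29, 0, 0, 0, 1, 0, 1.56, 0.34, 0, 0, 0, 1, 0, 1.68, 0.39, 0, 0, 0, 1, 0, 1.79, 0.45, 0, 0, 0, 1, 0, 1.89, 0.51, 0, 0, 0, 1, 0, 2.0, 0.58, 0, 0, 0, 1, 0, 2.1, 0.65, 0, 0, 0, 1, 0, 2.2, 0.72, 0, 0, 0, 1, 0, 2.3, 0.8, 0, 0, 0, 1])

```text
time_s: 20.38
tcp_pos: [0.5481, 0.1535, 0.17]
ee_rot: [[0.999, -0.039, 0.0], [-0.039, -0.999, -0.006], [0.0, 0.006, -1.0]]
wrist_force: [0.7, 0.1, 2.1]
gripper_width: 0.004
```

```bash
python3 - <<'E'
from h import *
s=r.sense();print(s['time_s'],s['tcp_pos'],s['ee_rot'],s['wrist_force'])
a=imaging.capture('scene')[130:370,300:590];cv2.imwrite('pics/sc11.png',cv2.resize(a,None,fx=2.4,fy=2.4))
E
```

```text
20.3833 [0.54808145 0.15346715 0.16999449] [[ 9.99245498e-01 -3.88378735e-02  2.32557729e-04]
 [-3.88355807e-02 -9.99224970e-01 -6.42320040e-03]
 [ 4.81840934e-04  6.40932257e-03 -9.99979344e-01]] [0.69889814 0.05628408 2.14068956]
```

View pics/sc11.png

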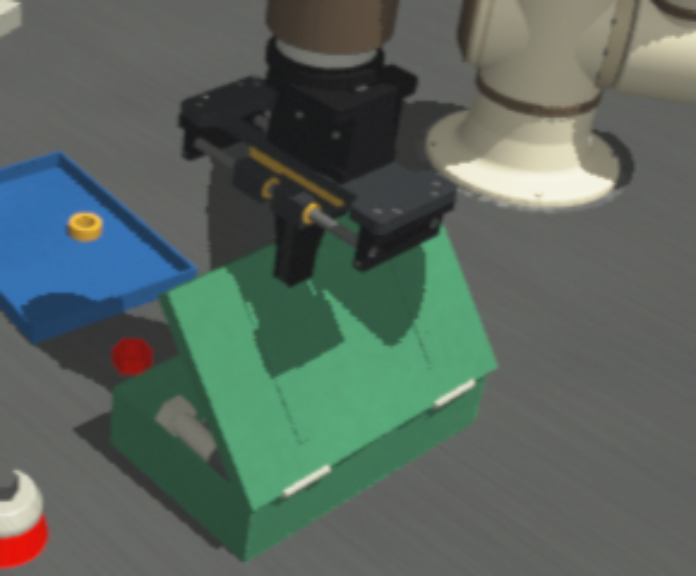

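Request:
move_arm(motion=[0, 0.09, 0.08, 0, 0, 0, 1, 0, 0.19, 0.16, 0, 0, 0, 1, 0, 0.28, 0.25, 0, 0, 0, 1, 0, 0.36, 0.34, 0, 0, 0, 1, 0, 0.45, 0.43, 0, 0, 0, 1, 0, 0.53, 0.53, 0, 0, 0, 1, 0, 0.6, 0.63, 0, 0, 0, 1, 0, 0.68, 0.73, 0, 0, 0, 1, 0, 0.75, 0.83, 0, 0, 0, 1, 0, 0.81, 0.94, 0, 0, 0, 1, 0, 0.87, 1.05, 0, 0, 0, 1, 0, 0.93, 1.15, 0, 0, 0, 1, 0, 0.99, 1.26, 0, 0, 0, 1, 0, 1.04, 1.38, 0, 0, 0, 1, 0, 1.09, 1.49, 0, 0, 0, 1, 0, 1.13, 1.6, 0, 0, 0, 1, 0, 1.17, 1.71, 0, 0, 0, 1, 0, 1.2, 1.8, 0, 0, 0, 1, 0, 1.22, 1.88, 0, 0, 0, 1, 0, 1.24, 1.95, 0, 0, 0, 1])

```text
time_s: 22.1
tcp_pos: [0.5453, 0.1026, 0.0911]
ee_rot: [[0.999, -0.04, -0.002], [-0.04, -0.999, -0.007], [-0.001, 0.007, -1.0]]
wrist_force: [-0.3, 0.6, 0.9]
gripper_width: 0.006
```

```bash
python3 - <<'E'
from h import *
s=r.sense();print(s['time_s'],s['tcp_pos'],s['ee_rot'],s['wrist_force'])
a=imaging.capture('scene')[130:370,300:590];cv2.imwrite('pics/sc12.png',cv2.resize(a,None,fx=2.4,fy=2.4))
E
```

```text
22.1 [0.5453305  0.1025507  0.09108495] [[ 0.99921344 -0.03961687 -0.00173627]
 [-0.03962835 -0.99918879 -0.00716695]
 [-0.00145093  0.00723012 -0.99997281]] [-0.25983151  0.59622553  0.93686926]
```

View pics/sc12.png

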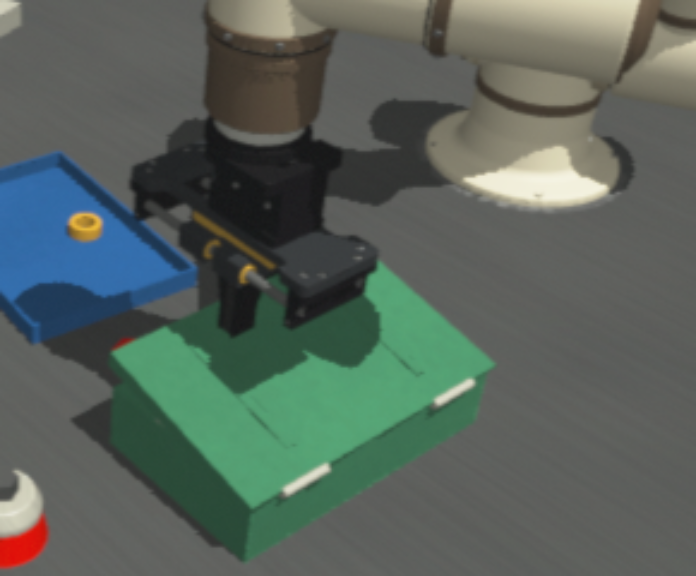

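Request:
move_arm(motion=[0, 0, 0.05, 0, 0, 0, 1, 0, 0, 0.1, 0, 0, 0, 1, 0, 0, 0.15, 0, 0, 0, 1, 0, 0, 0.2, 0, 0, 0, 1, 0, 0, 0.25, 0, 0, 0, 1, 0, 0, 0.3, 0, 0, 0, 1, 0, 0, 0.34, 0, 0, 0, 1, 0, 0, 0.38, 0, 0, 0, 1, 0, 0, 0.42, 0, 0, 0, 1, 0, 0, 0.46, 0, 0, 0, 1, 0, 0, 0.49, 0, 0, 0, 1, 0, 0, 0.52, 0, 0, 0, 1, 0, 0, 0.55, 0, 0, 0, 1, 0, 0, 0.58, 0, 0, 0, 1, 0, 0, 0.61, 0, 0, 0, 1, 0, 0, 0.64, 0, 0, 0, 1, 0, 0, 0.66, 0, 0, 0, 1, 0, 0, 0.68, 0, 0, 0, 1, 0, 0, 0.7, 0, 0, 0, 1, 0, 0, 0.72, 0, 0, 0, 1])

```text
time_s: 23.82
tcp_pos: [0.545, 0.1021, 0.0619]
ee_rot: [[0.999, -0.04, -0.003], [-0.04, -0.999, -0.008], [-0.002, 0.008, -1.0]]
wrist_force: [-1.6, 0.1, 8.4]
gripper_width: 0.006
```

Request:
move_arm(motion=[0, 0, 0.02, 0, 0, 0, 1, 0, 0, 0.04, 0, 0, 0, 1, 0, 0, 0.06, 0, 0, 0, 1, 0, 0, 0.06, 0, 0, 0, 1, 0, 0, 0.06, 0, 0, 0, 1])

```text
time_s: 24.23
tcp_pos: [0.545, 0.1021, 0.0618]
ee_rot: [[0.999, -0.039, -0.002], [-0.039, -0.999, -0.008], [-0.002, 0.008, -1.0]]
wrist_force: [-4.9, -0.7, 13.8]
gripper_width: 0.005
```

```bash
python3 - <<'E'
from h import *
s=r.sense();print(s['time_s'],s['tcp_pos'],s['wrist_force'])
a=imaging.capture('scene')[160:370,320:560];cv2.imwrite('pics/sc13.png',cv2.resize(a,None,fx=2.8,fy=2.8))
a=imaging.capture('side')[140:290,130:330];cv2.imwrite('pics/si13.png',cv2.resize(a,None,fx=3.5,fy=3.5))
E
```

```text
24.2333 [0.54502034 0.10214742 0.06184037] [-4.87146354 -0.66517334 13.78051078]
```

View pics/si13.png

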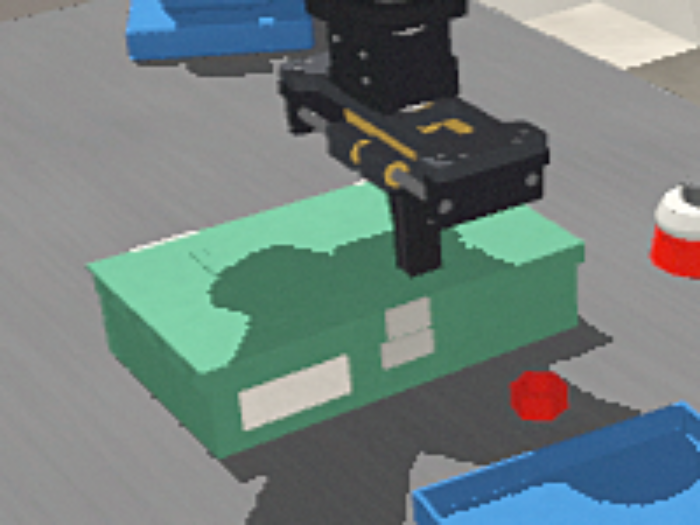

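The lid stopped at z = 0.0618 and the force rose from 8.4 to 13.8 N with no further travel, so it is on the rim. Retreating.

Request:
move_arm(motion=[0, 0, -0.1, 0, 0, 0, 1, 0, 0, -0.4, 0, 0, 0, 1, 0, 0, -1.2, 0, 0, 0, 1, 0, 0, -2.2, 0, 0, 0, 1, 0, 0, -3.2, 0, 0, 0, 1, 0, 0, -4.2, 0, 0, 0, 1, -3, 0, -5.5, 0, 0, 0, 1, -3, 0, -6.5, 0, 0, 0, 1, -3, 0, -6.5, 0, 0, 0, 1, -3, 0, -6.5, 0, 0, 0, 1, -3, 0, -6.5, 0, 0, 0, 1, -3, 0, -6.5, 0, 0, 0, 1])

```text
time_s: 25.33
tcp_pos: [0.4252, 0.1093, 0.3236]
ee_rot: [[0.999, -0.038, 0.002], [-0.038, -0.999, -0.005], [0.002, 0.005, -1.0]]
wrist_force: [0.0, -0.2, -0.2]
gripper_width: 0.01
```

```bash
python3 - <<'E'
from h import *
s=r.sense();print(s['time_s'],s['tcp_pos'],s['wrist_force'])
cv2.imwrite('pics/sc14.png',imaging.capture('scene'))
cv2.imwrite('pics/si14.png',imaging.capture('side'))
E
```

```text
25.3333 [0.42518522 0.10928618 0.32356582] [ 0.03198613 -0.23052452 -0.22952098]
```

View pics/si14.png

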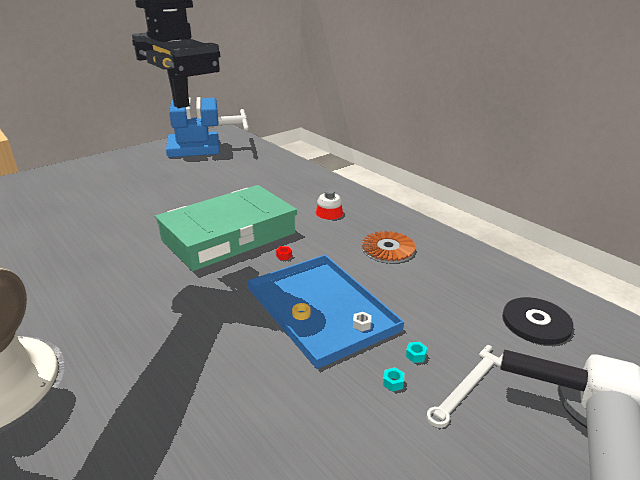

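View pics/sc14.png

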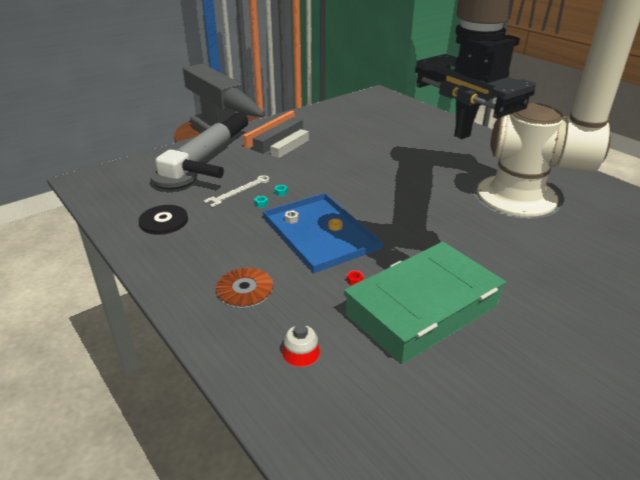

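The lid is shut flush in both views, with one nut (363,321) and the collar left in the tray. The spanner, cup brush, flap disc and coloured nuts are where they started. Handing in.

```bash
python3 -c "
from station import r
print(r.finish_job())"
```

```text
the job is handed in; nothing more can be done
None
```

The job is done and handed in at about 25 s of the 72 s allowed.

- **Nuts:** The bay already held one nut, so I moved three from the stock tray. A wrist-camera picture just before closing showed four nuts and one collar lying flat in the bay. One nut and the other collar stayed in the tray.
- **Lid:** I pushed it over slowly with the closed fingertips and eased it down at under 25 mm/s at the end. It stopped at z = 0.0618 m with the force rising to about 14 N and no more movement. The side and scene views then showed it flush on the rim.
- **Other items:** By eye, the spanner, cup brush, flap disc and the coloured nuts are where they started, and the arm is clear of everything.

No check failed. I could not see inside the bay after the lid was shut, so the count of four rests on the picture taken just before.

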